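# Lift the oblong roll out of the bread crate with the tongs

## Robot

A 6-joint arm with a two-finger parallel gripper is mounted at the origin on the work surface. World frame = base frame: x ahead of the robot, y to its left, z up, the work surface at z = 0. Lengths are in m, angles in rad, forces in N, time in s.
With the tool pointing down it reaches from about 0.375 to 0.975 m from the base axis. Payload 3.8 kg.
Tool frame: the origin (TCP) lies between the finger pads, 19 mm behind the fingertips; this is the grasp point; z points along the fingers, y is the line along which they close (so a half turn about z gives the same grasp; the last joint's range is limited). The gripper opens to 88 mm and grips with 3 to 60 N. Pads are 18 mm wide; open, the fingers measure 123 mm over their backs; the gripper's body (75 mm by 187 mm) begins 45 mm behind the grasp point.
Start: joints at [1.122, 0.264, 1.604, -0, 1.274, -0.037], TCP at [0.27, 0.619, 0.257] pointing down, gripper open.
Joint ranges: [-2.63, 2.63], [-0.94, 2.18], [0.31, 2.57], [-1.31, 4.45], [0, 2.66], [-2.55, 2.55]. Speed limits (rad/s): [2.57, 2.57, 3.14, 3.14, 3.14, 3.14].

## Interface

Orientations are given as a unit quaternion [w, x, y, z].
In Python, from plant import read_state, get_image, finish_job, find_in, place_of gives the robot as it stands.
- The arm moves only by the tool send_rows, never from a script. Its argument "motion" is a list of rows, each a list of 3 entries, a list of its own where there are three numbers: the opening, from 0 (shut) to 1 (fully open), then the shift along the tool's x, y, z in units of 0.3 m (1.0 is 0.3 m), then the turn, a rotation vector about the tool's x, y, z in units of 2 pi rad (1.0 is 2 pi rad). In form: [[jaw, [tx, ty, tz], [wx, wy, wz]], ...]. A call has exactly 10 rows; each row is the pose to reach, as a shift and turn from the pose commanded when the call began, along the tool's axes at that moment, turning the shorter way round; what a row does not reach only later rows make up. A row lasts 1/10 s, in which the tool goes at most 50 mm and 8.59 degrees, less where a joint would pass 70% of its speed; a pose out of reach is approached as far as the arm can. A call with a number of a shift or a turn outside -1 to 1 is refused whole. A call with a gripper value outside its range is refused whole. The fingers move at their own pace and stop on an object; "squeeze" is the grip in N (left out, the last holds). Time passes only in rows, so rows that repeat a pose let the fingers close, or fill a call up. It gives the time, the measured TCP pose, the force, the opening and the grip force at its end, in the units of the state.
- read_state(): the state, without advancing time (a new reading comes with each control period).
- get_image(name): name is "scene" or "top" or "wrist"; returns a dict with "frame" (480x640x3 uint8, red, green, blue), "K" (3x3 intrinsics, pixels), "R" (3x3) and "t" (3): a world point X has camera coordinates R X + t. Camera axes: x right, y down, z forward; pixel columns grow to the right and rows downward; lengths in m; the calibration is good to about 2 mm. A picture is of the moment at which its call begins. There is no depth.
- finish_job(): hands the job in; it is judged then, once.
Trained networks look in a picture, given as the dict that the camera call returned (one of the last four; its "shot" number tells which), for a name from the list of things; names that differ only in an ending like _2 or _b are one class to them, and where a whole thing is asked for, a point or a joint stands for the part that bears it (a point fixed in the world has none). Each returns a list of dicts, best first, with "p" (0 to 1); they miss things now and then, are a little off and sometimes report something else, mostly with a low value. They report only what shows in the picture. A call takes as long as a camera call. They do not tell look-alikes from the thing itself.
- find_in(label, picture): "rect" ([left, top, width, height] in pixels, round what is visible of it).
- place_of(label, picture): "position" ([column, row] in pixels: a listed point, or the origin of a listed thing).
The state is a dict: "clock": time; "joints": joint angles; "qd": joint speeds; "effort": joint torques, N m; "eef_pos": TCP position; "tcp_rot": TCP orientation; "wrist_force": force on the tool from outside, world axes, zero at the start; "ft_torque": the same for the moment, N m; "grip_width": finger opening in m; "gripper_force": force on a finger pad.
Only numpy, scipy, OpenCV 4.12 (cv2) and the standard library are available. Lean on these libraries where they do the work, as an engineer would, in place of code of your own. Each camera call takes 0.05 s, during which the arm holds its last target. There are 200 camera calls.

## Task

Take the kitchen tongs out of their wooden stand, reach into the bread crate with them, close the jaws on the one oblong roll and lift it straight up, without touching it with the gripper's own fingers, squashing it, shifting the other breads or disturbing the things around. Finish while still holding: the tongs hang jaws down from the gripper, squeezed on the roll, with the roll held still above the crate, at least 15 cm over the counter.

Things in the scene. Friction and masses are not known exactly. Their poses are not given: they have to be found in the camera images.
- tongs: Loose steel spring tongs, 110 g, upright, jaws down in the stand's slot. Origin midway between the open jaw tips, level with them; z up to the head, whose top is at 166 mm; y = direction in which the two 22 mm wide arms open. At rest fully open: 84 mm between the tips inside, 92 mm overall. Arms parallel: 40 mm between them inside, 48 mm outside, tips 3 mm lower. Fully closed: about 2 mm.
- squeeze (a point): Point midway between the arms, 130 mm above the tongs' origin, where to squeeze them along y with the TCP here (the arms are flat outside from 105 to 140 mm; head top 36 mm above this point). Open, the outer faces are 56 mm apart here and 61 mm apart 19 mm lower, at the fingertips. A spring opens the arms: about 3 N at first, 5 N when parallel; a 30 N squeeze gives 6 N at the tips.
- jaw_left: The tongs' arm on the +y side: steel strip 4 mm thick, 22 mm wide, with a 26 mm wide dark jaw at the lower end. Origin on its hinge, 157 mm above the tongs' origin and 10 mm to +y; frame parallel to the tongs' when fully open, turning about x as the arm swings. Both arms swing equally; 0.138 rad inward makes them parallel. Eased, they spring open again.
- jaw_right: The tongs' arm on the -y side, mirror image of jaw_left; origin on its hinge 10 mm to -y.
- stand: Wooden tongs stand fixed to the counter: box 48 (x) x 116 (y) x 85 mm high, open at the top, walls and floor 8 mm, slot inside 32 x 100 mm. Origin at the centre of its underside, z up; the tongs stand in it with their y along its y, tips on its floor.
- crate: Open slatted wooden bread crate fixed to the counter, 244 x 244 x 60 mm high, walls and floor 6 mm. Origin at the centre of its underside, z up. Four breads lie in it about 104 mm apart, two by two; which lies where changes.
- roll: The roll to take: an oblong, spindle-shaped bread roll, 72 mm long (x), 40 mm wide (y) and 40 mm high, rounded with a flat foot, blunt points at its ends, sides parallel over the middle 28 mm; about 45 g. Widest 20 mm above its underside. Origin at the centre of its underside, z up, x along its length. It lies on the crate's floor; grip it across y at its middle.
- bun_a: Round domed bun, 58 mm across, 35 mm high, in the crate. Origin at the centre of its underside. Leave it.
- bun_b: Another round domed bun, the same as bun_a. Leave it.
- bun_c: Square bun with rounded edges, 52 x 52 x 34 mm, in the crate. Origin at the centre of its underside. Leave it.
- egg_ring: Thin steel egg ring 86 mm across, 20 mm high, with an upright wire grip 53 mm high on its +y side. Origin at its centre, on the counter. Bystander.
- jar: Frosted glass jar 76 mm across, closed by a cork stopper, 109 mm high in all. Origin at the centre of its underside. Bystander.
- spoon_rest: Low ceramic spoon rest, dish 92 mm across and 14 mm high with a short tab to -x. Origin at the dish's centre, on the counter. Bystander.
Mind the look-alikes: they are no part of the job. What is shaped like the tongs but blue or green is not meant.

How it is judged:
On the way, in this order (a step that is already met when the one before it is completed fails the run):
1. the tongs, held by the fingers, have been lifted clear of the stand (contact force between the fingers and tongs above 0.5 N and z of tongs in the frame of stand above 0.088 m), for 0.2 s.
2. both jaws are closed on the roll in the crate (contact force between each of jaw_left, jaw_right and roll above 0.2 N and contact force between the fingers and tongs above 0.5 N and height (world z) of roll below 0.04 m), for 0.15 s.
At the end, for the whole second after the job is handed in: Fingers on the tongs (>0.5 N), tongs within 0.4 rad of jaws-down, each jaw on the roll (>0.2 N); roll: underside over 130 mm up, within 170 mm of the crate centre sideways, under 50 mm above the jaw tips, slower than 50 mm/s, no finger on it; other breads still in the crate (contact force between each of jaw_left, jaw_right and roll above 0.2 N and contact force between the fingers and tongs above 0.5 N and height (world z) of roll above 0.13 m and horizontal distance between roll and crate below 0.17 m and angle between tongs's own z axis and vertical below 0.4 rad and linear speed of roll below 0.05 m/s and contact force between the fingers and roll below 0.1 N and z of roll in the frame of tongs below 0.05 m and height (world z) of each of bun_a, bun_b, bun_c below 0.03 m); the arm keeps its last pose, push and grip.
It fails at once if the fingers touch the roll (contact force between the fingers and roll above 0.5 N).
It fails at once if a jaw presses on the roll with more than 20 N (contact force between any of jaw_left, jaw_right and roll above 20 N).
It fails at once if another bread is shifted by more than 25 mm (distance of any of bun_a, bun_b, bun_c from where it was at the start of the episode above 0.025 m).
It fails at once if a bystander is shifted by more than 30 mm (distance of any of egg_ring, jar, spoon_rest from where it was at the start of the episode above 0.03 m).
It also fails if it takes over 42 s, if anything falls off the work surface, if the arm or the gripper's body presses on something with over 40 N, if the wrist force passes 120 N, or if a joint passes its speed limit or range.

## Working session

There is one attempt and no reset: what is moved stays moved. The work goes in short steps, Python scripts to look and compute and a tool call to move; the robot and the scene stay as the last step left them, time stands still between calls to the robot, and variables do not carry over. Pictures are saved under pics/ and viewed, at most 11 in all, crops included, and the job is handed in when it is done.

Besides the shell and the picture viewer there is one more tool, called after ">>>" as name([rows], argument=value, ...), one row to a line, values as JSON. send_rows: Moves the arm, as the interface text tells. Its arguments: {"type":"object","properties":{"motion":{"type":"array","items":{"type":"array"}},"squeeze":{"type":"number"}},"required":["motion"]}

```bash
mkdir -p pics; cat > h.py <<'E'
import numpy as np, cv2, json
from plant import *
def pix(p,X):
    c=p["R"]@np.asarray(X,float)+p["t"]; q=p["K"]@c; return q[:2]/q[2]
def ray(p,uv):
    R=np.array(p["R"]);t=np.array(p["t"]);d=R.T@np.linalg.inv(p["K"])@[uv[0],uv[1],1]; return -R.T@t,d/np.linalg.norm(d)
def onz(p,uv,z):
    o,d=ray(p,uv); return o+d*(z-o[2])/d[2]
def tri(L):
    A=0;b=0
    for p,uv in L:
        o,d=ray(p,uv);M=np.eye(3)-np.outer(d,d);A=A+M;b=b+M@o
    X=np.linalg.solve(A,b); return X,[np.round(pix(p,X)-uv,1).tolist() for p,uv in L]
def save(p,n): cv2.imwrite("pics/"+n,np.ascontiguousarray(p["frame"][:,:,::-1]))
E
python3 - <<'E'
from h import *
s=read_state();print({k:np.round(v,3).tolist() for k,v in s.items()})
P={}
for n in("scene","top"):
    p=get_image(n);save(p,n+".png");P[n]=p
    print(n,np.round(-np.array(p["R"]).T@p["t"],3),np.round(p["K"][0][0]))
    for l in ["tongs","squeeze","jaw_left","jaw_right","stand","crate","roll","bun_a","bun_c","egg_ring","jar","spoon_rest"]:
        print(l,[(round(d["p"],2),np.round(d["position"]).tolist()) for d in place_of(l,p)[:4]])
cv2.imwrite("pics/both.png",cv2.resize(np.hstack([cv2.imread("pics/scene.png"),cv2.imread("pics/top.png")]),(800,300)))
E
```

```text
{'clock': 0.0, 'joints': [1.122, 0.265, 1.605, 0.0, 1.274, -0.037], 'qd': [-0.0, -0.001, 0.001, -0.001, 0.0, 0.002], 'effort': [-0.001, -50.209, -35.689, 0.073, 0.029, -0.0], 'eef_pos': [0.27, 0.618, 0.256], 'tcp_rot': [-0.0, 0.204, 0.979, -0.001], 'wrist_force': [0.553, -0.405, 0.529], 'ft_torque': [0.007, -0.027, -0.034], 'gripper_force': 0.0, 'grip_width': 0.089}
scene [ 1.085 -0.728  0.782] 565.0
tongs [(0.64, [307.0, 202.0]), (0.59, [363.0, 221.0])]
squeeze [(0.92, [352.0, 207.0]), (0.76, [308.0, 162.0]), (0.56, [362.0, 178.0])]
jaw_left [(0.75, [352.0, 193.0]), (0.68, [307.0, 149.0])]
jaw_right [(0.73, [307.0, 154.0]), (0.63, [352.0, 199.0])]
stand []
crate [(0.78, [268.0, 332.0])]
roll [(0.8, [266.0, 359.0])]
bun_a [(0.92, [268.0, 304.0]), (0.91, [305.0, 330.0]), (0.63, [228.0, 327.0])]
bun_c [(0.92, [268.0, 304.0]), (0.91, [305.0, 330.0]), (0.63, [228.0, 327.0])]
egg_ring [(0.76, [294.0, 241.0])]
jar [(0.71, [449.0, 242.0])]
spoon_rest [(0.94, [455.0, 304.0]), (0.74, [271.0, 305.0])]
top [0.369 0.061 1.149] 525.0
tongs [(0.78, [201.0, 365.0]), (0.73, [272.0, 258.0]), (0.68, [208.0, 292.0])]
squeeze [(0.78, [188.0, 287.0]), (0.75, [190.0, 374.0]), (0.55, [262.0, 252.0])]
jaw_left [(0.65, [183.0, 288.0]), (0.65, [192.0, 374.0]), (0.56, [257.0, 248.0])]
jaw_right [(0.88, [193.0, 285.0]), (0.54, [263.0, 246.0]), (0.53, [182.0, 375.0]), (0.26, [405.0, 258.0])]
stand [(0.55, [273.0, 259.0])]
crate [(0.96, [408.0, 256.0]), (0.67, [263.0, 253.0]), (0.62, [273.0, 143.0])]
roll [(0.91, [438.0, 238.0]), (0.34, [269.0, 256.0])]
bun_a [(0.93, [390.0, 232.0]), (0.81, [425.0, 285.0]), (0.8, [384.0, 276.0])]
bun_c [(0.93, [390.0, 232.0]), (0.81, [425.0, 285.0]), (0.8, [384.0, 276.0])]
egg_ring [(0.41, [391.0, 231.0])]
jar [(0.81, [188.0, 195.0])]
spoon_rest [(0.77, [273.0, 145.0])]
```

View pics/scene.png

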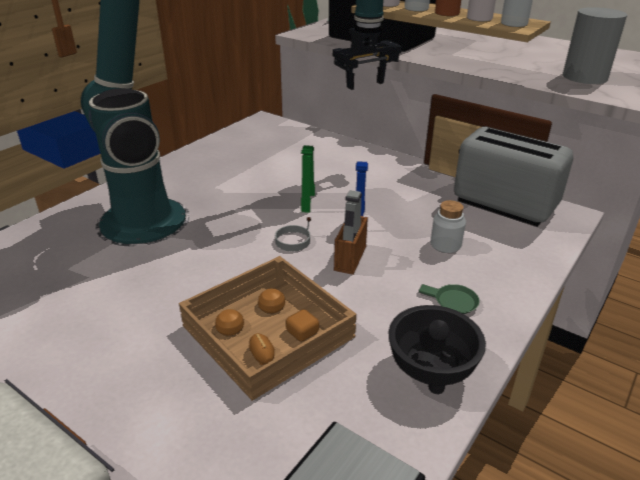

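View pics/top.png

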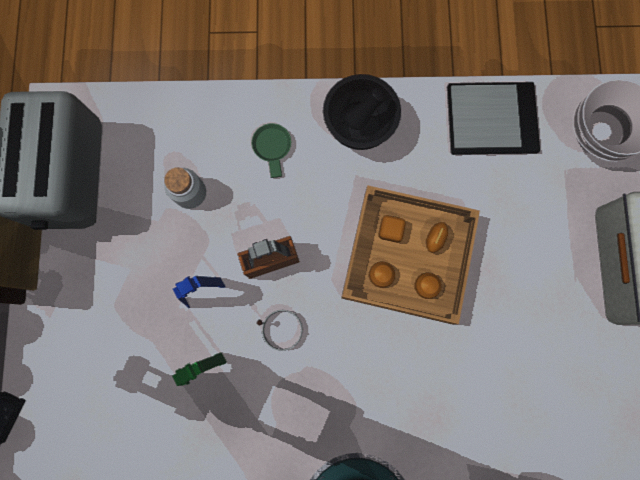

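The steel-grey tongs stand in the brown stand (scene ~352,215; top ~263,250). The blue tongs (scene 362,185; top 190,290) and the green ones (scene 308,180; top 195,370) stand free and are look-alikes. The oblong roll is at scene (262,348), top (438,238), with two round buns and a square one beside it.

```bash
python3 - <<'E'
from h import *
a=get_image("scene");b=get_image("top");w=get_image("wrist")
print("squeeze",tri([(a,(352,207)),(b,(262.,251))]))
ra=[d for d in place_of("roll",a)][0]["position"];rb=place_of("roll",b)[0]["position"]
print("roll",tri([(a,ra),(b,rb)]))
for n,uv in dict(crate=(408,256),ring=(283,330),jar=(188,195),spoon=(273,145),blue=(205,288),green=(208,365),sq=(392,229),b1=(384,276),b2=(427,286)).items(): print(n,onz(b,uv,0.01).round(3))
# roll long axis in top
f=b["frame"];x0,y0=415,212;c=f[y0:265,x0:462]
cr=cv2.resize(np.ascontiguousarray(f[170:340,220:500,::-1]),(0,0),fx=2.8,fy=2.8,interpolation=cv2.INTER_CUBIC);
s=a["frame"][130:290,270:400,::-1];cv2.imwrite("pics/c1.png",np.hstack([cv2.resize(cr,(476,289)),cv2.resize(np.ascontiguousarray(s),(235,289))]))
s=read_state();print("wristcam",(-np.array(w["R"]).T@w["t"]).round(3),np.array(w["R"])[2].round(3), w["K"][0][0])
from scipy.spatial.transform import Rotation as Ro
R=Ro.from_quat(np.roll(s["tcp_rot"],-1)).as_matrix();print(R.round(3), "cam in tool",(R.T@(-np.array(w["R"]).T@w["t"]-s["eef_pos"])).round(3),(R.T@np.array(w["R"]).T).round(3))
E
```

```text
squeeze (array([0.51860856, 0.17984307, 0.13769981]), [[0.4, -0.1], [0.3, 0.3]])
roll (array([ 0.56466911, -0.18513393,  0.00435131]), [[-1.6, 0.1], [-0.9, -0.9]])
crate [ 0.523 -0.124  0.01 ]
ring [0.367 0.149 0.01 ]
jar [0.667 0.362 0.01 ]
spoon [0.782 0.172 0.01 ]
blue [0.459 0.319 0.01 ]
green [0.296 0.308 0.01 ]
sq [ 0.583 -0.091  0.01 ]
b1 [ 0.48 -0.07  0.01]
b2 [ 0.457 -0.162  0.01 ]
wristcam [0.199 0.649 0.384] [ 0.275 -0.12  -0.954] 410.5989427497313
[[-0.916  0.4   -0.   ]
 [ 0.4    0.916  0.   ]
 [ 0.     0.    -1.   ]] cam in tool [ 0.078 -0.001 -0.127] [[ 0.001 -0.954 -0.3  ]
 [ 1.     0.001 -0.   ]
 [ 0.    -0.3    0.954]]
```

View pics/c1.png

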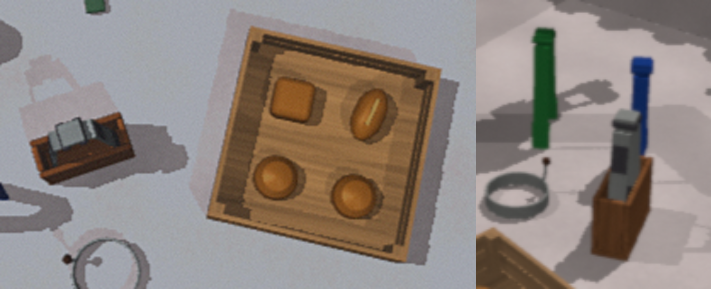

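The crop confirms it: the grey tongs are in the brown stand, while the green and blue ones stand free on the counter. Next I move the wrist camera above the stand.

>>> send_rows([
  [1, [-0.67, -0.5, -0.23], [0, 0, -0.057]],
  [1, [-0.67, -0.5, -0.23], [0, 0, -0.057]],
  [1, [-0.67, -0.5, -0.23], [0, 0, -0.057]],
  [1, [-0.67, -0.5, -0.23], [0, 0, -0.057]],
  [1, [-0.67, -0.5, -0.23], [0, 0, -0.057]],
  [1, [-0.67, -0.5, -0.23], [0, 0, -0.057]],
  [1, [-0.67, -0.5, -0.23], [0, 0, -0.057]],
  [1, [-0.67, -0.5, -0.23], [0, 0, -0.057]],
  [1, [-0.67, -0.5, -0.23], [0, 0, -0.057]],
  [1, [-0.67, -0.5, -0.23], [0, 0, -0.057]],
])

```text
clock: 2.55
eef_pos: [0.3933, 0.4018, 0.3254]
tcp_rot: [-0.001, 0.026, 1.0, -0.0]
wrist_force: [-0.3, 0.4, -0.4]
grip_width: 0.0879
gripper_force: 0.0
```

```bash
cat >> h.py <<'E'
from scipy.spatial.transform import Rotation as Ro
def go(pos,yaw_deg,prec=3):
    """print shift/turn units to TCP pos, tool down, tool y at yaw_deg (mod 180)"""
    s=read_state();R=Ro.from_quat(np.roll(s["tcp_rot"],-1));y=np.radians(yaw_deg)
    best=None
    for k in(0,np.pi):
        Y=np.array([np.cos(y+k),np.sin(y+k),0]);Z=np.array([0,0,-1.]);T=Ro.from_matrix(np.c_[np.cross(Y,Z),Y,Z])
        v=(R.inv()*T).as_rotvec()
        if best is None or np.linalg.norm(v)<np.linalg.norm(best): best=v
    d=R.inv().apply(np.array(pos)-s["eef_pos"])
    print("shift",(d/0.3).round(prec).tolist(),"turn",(best/2/np.pi).round(4).tolist(),"at",np.round(s["eef_pos"],4),"t",round(s["clock"],2))
E
python3 -c "
from h import *
go([.50,.18,.34],107)"
```

```text
shift [-0.393, -0.72, -0.048] turn [-0.0001, -0.0002, -0.0554] at [0.3933 0.4018 0.3254] t 2.55
```

>>> send_rows([
  [1, [-0.39, -0.72, -0.05], [0, 0, -0.055]],
  [1, [-0.39, -0.72, -0.05], [0, 0, -0.055]],
  [1, [-0.39, -0.72, -0.05], [0, 0, -0.055]],
  [1, [-0.39, -0.72, -0.05], [0, 0, -0.055]],
  [1, [-0.39, -0.72, -0.05], [0, 0, -0.055]],
  [1, [-0.39, -0.72, -0.05], [0, 0, -0.055]],
  [1, [-0.39, -0.72, -0.05], [0, 0, -0.055]],
  [1, [-0.39, -0.72, -0.05], [0, 0, -0.055]],
  [1, [-0.39, -0.72, -0.05], [0, 0, -0.055]],
  [1, [-0.39, -0.72, -0.05], [0, 0, -0.055]],
])

```text
clock: 3.55
eef_pos: [0.4989, 0.1802, 0.3412]
tcp_rot: [-0.0, -0.147, 0.989, 0.0]
wrist_force: [-0.5, -0.0, 0.6]
grip_width: 0.0879
gripper_force: 0.0
```

```bash
python3 - <<'E'
from h import *
w=get_image("wrist");save(w,"w1.png")
for l in ["tongs","squeeze","jaw_left","jaw_right","stand"]:
    print(l,[(round(d["p"],2),np.round(d["position"],1).tolist()) for d in place_of(l,w)[:3]],[(round(d["p"],2),np.round(d["rect"]).tolist()) for d in find_in(l,w)[:2]])
np.savez("w1.npz",K=w["K"],R=w["R"],t=w["t"],frame=w["frame"])
E
```

```text
tongs [(0.77, [450.5, 169.8]), (0.7, [509.5, 25.3]), (0.69, [105.9, 100.6])] [(0.87, [414.0, 157.0, 128.0, 76.0]), (0.69, [275.0, 196.0, 82.0, 67.0])]
squeeze [(0.97, [497.3, 200.8]), (0.89, [313.3, 231.0]), (0.53, [104.9, 100.7])] [(0.94, [276.0, 194.0, 82.0, 65.0]), (0.94, [465.0, 0.0, 166.0, 46.0])]
jaw_left [(0.97, [322.8, 239.1]), (0.93, [530.3, 205.3])] [(0.63, [330.0, 197.0, 26.0, 54.0]), (0.59, [463.0, 0.0, 120.0, 47.0])]
jaw_right [(0.91, [302.4, 242.2]), (0.89, [503.6, 206.0]), (0.39, [73.6, 180.9])] [(0.81, [280.0, 200.0, 11.0, 50.0]), (0.73, [413.0, 173.0, 83.0, 52.0])]
stand [(0.78, [315.5, 193.9])] [(0.66, [252.0, 173.0, 123.0, 66.0])]
```

View pics/w1.png

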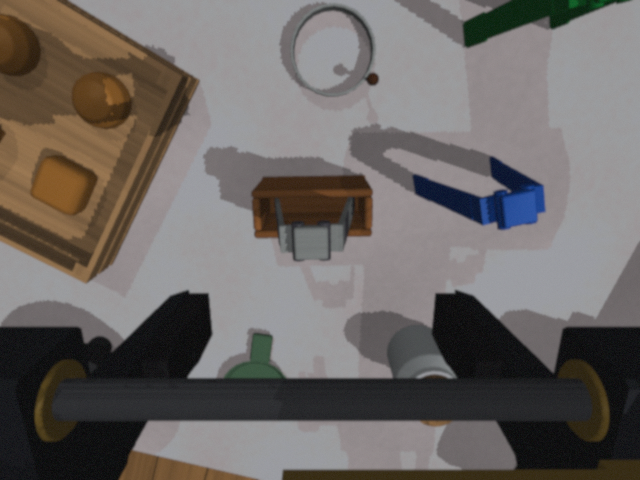

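The wrist view shows the grey tongs' head at (312,241) and the stand's rim from (252,175) to (372,238), nearly aligned with the image. The blue look-alike is at (500,200). I'll take a second wrist view, lower and shifted.

>>> send_rows([
  [1, [-0.18, 0.0, 0.1], [0, 0, 0]],
  [1, [-0.18, 0.0, 0.1], [0, 0, 0]],
  [1, [-0.18, 0.0, 0.1], [0, 0, 0]],
  [1, [-0.18, 0.0, 0.1], [0, 0, 0]],
  [1, [-0.18, 0.0, 0.1], [0, 0, 0]],
  [1, [-0.18, 0.0, 0.1], [0, 0, 0]],
  [1, [-0.18, 0.0, 0.1], [0, 0, 0]],
  [1, [-0.18, 0.0, 0.1], [0, 0, 0]],
  [1, [-0.18, 0.0, 0.1], [0, 0, 0]],
  [1, [-0.18, 0.0, 0.1], [0, 0, 0]],
])

```text
clock: 5.1
eef_pos: [0.5512, 0.1942, 0.3116]
tcp_rot: [0.0, -0.145, 0.989, 0.0]
wrist_force: [-0.4, -0.5, 0.1]
grip_width: 0.0881
gripper_force: 0.0
```

```bash
python3 - <<'E'
from h import *
w=get_image("wrist");save(w,"w2.png");a=get_image("scene");b=get_image("top")
w1=dict(np.load("w1.npz"))
for l in ["tongs","squeeze","jaw_left","jaw_right","stand"]:
    print(l,[(round(d["p"],2),np.round(d["position"],1).tolist()) for d in place_of(l,w)[:3]],[(round(d["p"],2),np.round(d["position"],1).tolist()) for d in place_of(l,b)[:3]],[(round(d["p"],2),np.round(d["position"],1).tolist()) for d in place_of(l,a)[:3]])
np.savez("w2.npz",K=w["K"],R=w["R"],t=w["t"],frame=w["frame"])
f=lambda p,c:cv2.resize(np.ascontiguousarray(p["frame"][c[1]:c[1]+120,c[0]:c[0]+160,::-1]),(400,300),interpolation=cv2.INTER_CUBIC)
c2=np.round(pix(w,[.52,.18,.14])).astype(int)-[80,60];c2=np.clip(c2,0,[480,360]);print(c2)
cv2.imwrite("pics/c2.png",np.hstack([f(w1,(235,155)),f(w,c2)]))
E
```

```text
tongs [(0.89, [315.8, 152.0]), (0.62, [468.8, 125.8])] [(0.56, [205.3, 292.4]), (0.48, [268.8, 259.5])] [(0.92, [306.6, 201.8]), (0.91, [358.4, 220.1]), (0.59, [270.4, 331.0])]
squeeze [(0.63, [528.9, 133.9])] [(0.57, [188.2, 285.4]), (0.54, [191.3, 372.6]), (0.52, [265.3, 253.7])] [(0.89, [359.9, 173.6]), (0.73, [349.1, 206.4]), (0.6, [310.0, 159.8])]
jaw_left [(0.81, [325.2, 178.0]), (0.72, [568.7, 132.7])] [(0.55, [258.8, 247.7])] [(0.77, [303.1, 151.6]), (0.65, [455.7, 301.2]), (0.62, [353.9, 192.8])]
jaw_right [(0.8, [299.9, 177.7]), (0.55, [537.8, 139.3])] [(0.86, [190.4, 283.9]), (0.45, [178.4, 377.7])] [(0.78, [353.3, 199.9]), (0.65, [305.2, 153.0]), (0.53, [358.7, 168.3])]
stand [(0.96, [318.4, 150.4])] [(0.67, [273.5, 261.5])] [(0.68, [355.2, 259.2]), (0.64, [268.8, 331.1])]
[236 112]
```

View pics/c2.png

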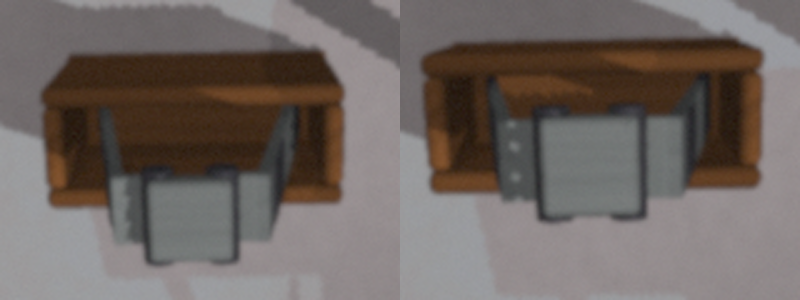

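The crops show the head-top centre at w1 (312,243) and w2 (313,178), and the stand rim corners in both. I'll fit the stand pose and tongs position from these.

```bash
python3 - <<'E'
from h import *
from scipy.optimize import least_squares
w1=dict(np.load("w1.npz"));w2=dict(np.load("w2.npz"))
c1=lambda u,v:np.array([u/2.5+235,v/2.5+155]); c2=lambda u,v:np.array([u/2.5+236,v/2.5+112])
print("head",tri([(w1,c1(193,220)),(w2,c2(192,166))]))
H=[[(w1,c1(*a)),(w2,c2(*b))] for a,b in zip([(147,178),(238,178),(237,262),(149,262)],[(140,116),(244,116),(243,217),(142,217)])]
hc=[tri(h)[0] for h in H]; print(np.round(hc,4))
e=(hc[1]-hc[0])+(hc[2]-hc[3]);print("head yaw",np.degrees(np.arctan2(e[1],e[0])),np.linalg.norm(e[:2])/2)
rim=[(c1(43,92),c2(22,52)),(c1(342,86),c2(363,45)),(c1(342,205),c2(360,186)),(c1(50,207),c2(32,192))]
rc=[tri([(w1,a),(w2,b)])[0] for a,b in rim];print(np.round(rc,4),np.mean(rc,0))
e=(rc[1]-rc[0])+(rc[2]-rc[3]);print("rim yaw",np.degrees(np.arctan2(e[1],e[0])),np.linalg.norm(e[:2])/2)
print("hinges",tri([(w1,(322.8,239.1)),(w2,(325.2,178.))]),tri([(w1,(302.4,242.2)),(w2,(299.9,177.7))]))
E
```

```text
head (array([0.51998224, 0.17855853, 0.17110621]), [[-0.2, -0.0], [0.3, 0.0]])
[[0.5118 0.1618 0.1691]
 [0.504  0.1879 0.1685]
 [0.5291 0.1954 0.1712]
 [0.5367 0.1696 0.1718]]
head yaw 106.5672015324019 0.027112350198229235
[[0.5125 0.1174 0.097 ]
 [0.4787 0.2221 0.0951]
 [0.5229 0.2373 0.092 ]
 [0.5589 0.1299 0.0847]] [0.51822364 0.17667091 0.09222295]
rim yaw 108.20173619370267 0.11167151640710624
hinges (array([0.52023657, 0.18719563, 0.15261914]), [[-0.1, -0.0], [0.2, 0.0]]) (array([0.52191677, 0.17081497, 0.17047597]), [[-0.9, 0.0], [1.0, -0.0]])
```

```bash
python3 -c "
from h import *
go([.520,.1783,.2],107);go([.520,.1783,.138],107)"
```

```text
shift [0.115, -0.021, 0.371] turn [-0.0, 0.0, -0.0008] at [0.5513 0.1942 0.3114] t 6.0
shift [0.115, -0.021, 0.578] turn [-0.0, 0.0, -0.0008] at [0.5513 0.1942 0.3114] t 6.0
```

>>> send_rows([
  [1, [0.115, -0.021, 0.1], [0, 0, -0.001]],
  [1, [0.115, -0.021, 0.25], [0, 0, -0.001]],
  [1, [0.115, -0.021, 0.35], [0, 0, -0.001]],
  [1, [0.115, -0.021, 0.42], [0, 0, -0.001]],
  [1, [0.115, -0.021, 0.48], [0, 0, -0.001]],
  [1, [0.115, -0.021, 0.53], [0, 0, -0.001]],
  [1, [0.115, -0.021, 0.56], [0, 0, -0.001]],
  [1, [0.115, -0.021, 0.578], [0, 0, -0.001]],
  [1, [0.115, -0.021, 0.578], [0, 0, -0.001]],
  [1, [0.115, -0.021, 0.578], [0, 0, -0.001]],
], squeeze=15)

```text
clock: 7.0
eef_pos: [0.5207, 0.1785, 0.1388]
tcp_rot: [0.001, -0.149, 0.989, 0.0]
wrist_force: [0.5, -0.6, -0.2]
grip_width: 0.088
gripper_force: 0.0
```

```bash
python3 - <<'E'
from h import *
w=get_image("wrist");save(w,"w3.png")
E
```

```text
(no output)
```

View pics/w3.png

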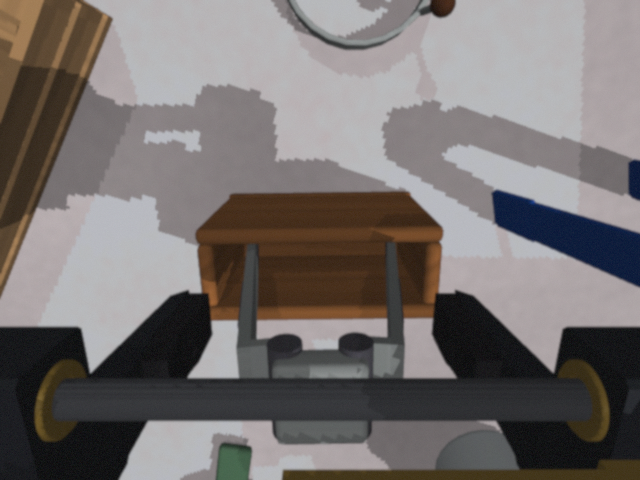

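The tongs sit centred between the fingers (arms at columns 250 and 393, fingertips at 210 and 434), with the head at (320,400). I'll close lightly to about 56 mm.

>>> send_rows([
  [0.8, [0, 0, 0], [0, 0, 0]],
  [0.72, [0, 0, 0], [0, 0, 0]],
  [0.68, [0, 0, 0], [0, 0, 0]],
  [0.66, [0, 0, 0], [0, 0, 0]],
  [0.65, [0, 0, 0], [0, 0, 0]],
  [0.64, [0, 0, 0], [0, 0, 0]],
  [0.64, [0, 0, 0], [0, 0, 0]],
  [0.64, [0, 0, 0], [0, 0, 0]],
  [0.64, [0, 0, 0], [0, 0, 0]],
  [0.64, [0, 0, 0], [0, 0, 0]],
], squeeze=15)

```text
clock: 8.05
eef_pos: [0.5205, 0.1784, 0.1385]
tcp_rot: [0.001, -0.149, 0.989, 0.0]
wrist_force: [-0.0, 0.4, 5.4]
grip_width: 0.0568
gripper_force: 8.5
```

>>> send_rows([
  [0.64, [0, 0, -0.03], [0, 0, 0]],
  [0.64, [0, 0, -0.08], [0, 0, 0]],
  [0.64, [0, 0, -0.14], [0, 0, 0]],
  [0.64, [0, 0, -0.2], [0, 0, 0]],
  [0.64, [0, 0, -0.27], [0, 0, 0]],
  [0.64, [0, 0, -0.34], [0, 0, 0]],
  [0.64, [0, 0, -0.41], [0, 0, 0]],
  [0.64, [0, 0, -0.46], [0, 0, 0]],
  [0.64, [0, 0, -0.5], [0, 0, 0]],
  [0.64, [0, 0, -0.5], [0, 0, 0]],
], squeeze=15)

```text
clock: 9.05
eef_pos: [0.5209, 0.1786, 0.2902]
tcp_rot: [0.002, -0.149, 0.989, 0.0]
wrist_force: [0.2, -0.3, -1.1]
grip_width: 0.0563
gripper_force: 2.7
```

```bash
python3 - <<'E'
from h import *
w=get_image("wrist");save(w,"w4.png");b=get_image("top");a=get_image("scene");save(b,"t4.png")
s=read_state();print(s["wrist_force"],s["grip_width"],s["gripper_force"])
# roll orientation from top
f=cv2.cvtColor(b["frame"],cv2.COLOR_RGB2HSV)
cv2.imwrite("pics/c4.png",np.hstack([cv2.resize(cv2.imread("pics/w4.png"),(400,300)),cv2.resize(cv2.imread("pics/t4.png")[195:282,380:496],(400,300),interpolation=cv2.INTER_CUBIC)]))
for l in("roll","bun_a","crate"):
  for n,p in(("top",b),("scene",a)): print(l,n,[(round(d["p"],2),np.round(d["position"],1).tolist()) for d in place_of(l,p)[:3]],[(round(d["p"],2),np.round(d["rect"],1).tolist()) for d in find_in(l,p)[:1]])
E
```

```text
[ 0.09980146  0.05137871 -1.22966866] 0.056537155642861256 2.697302014566958
roll top [(0.87, [434.6, 237.1])] [(0.81, [427.2, 220.3, 19.8, 32.3])]
roll scene [(0.86, [262.4, 357.2]), (0.56, [353.0, 199.2])] [(0.92, [250.3, 334.0, 23.6, 29.7])]
bun_a top [(0.7, [428.2, 288.6]), (0.69, [394.4, 230.6]), (0.59, [384.9, 271.6])] [(0.94, [378.5, 216.5, 28.4, 24.1])]
bun_a scene [(0.71, [273.1, 304.8]), (0.69, [302.7, 333.0]), (0.6, [228.1, 327.3])] [(0.98, [286.1, 310.5, 30.5, 33.9])]
crate top [(0.74, [406.9, 255.8])] [(0.63, [338.9, 186.7, 141.6, 137.9])]
crate scene [(0.86, [268.4, 332.1]), (0.27, [455.9, 301.8])] [(0.91, [176.9, 256.7, 180.7, 145.1])]
```

View pics/c4.png

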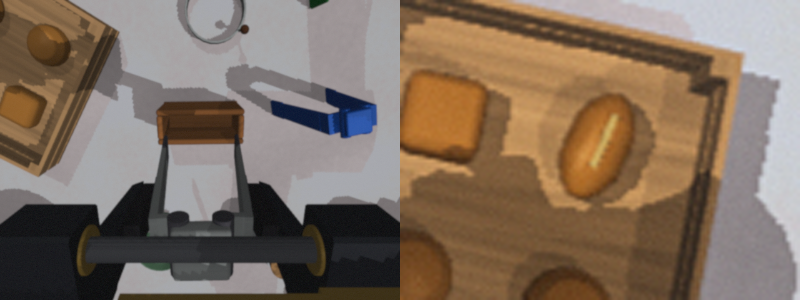

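The tongs hang free, with about 1.1 N of weight on the wrist. In the top crop the roll's score line runs from px (454,229) to (447,243), a yaw of about -28°. Next I move the wrist camera over the roll, keeping the tongs to one side.

```bash
python3 - <<'E'
from h import *
a=get_image("scene");b=get_image("top")
X,r=tri([(a,(262.,348.8)),(b,(437.3,237.))]);print(X,r,onz(b,(437.3,237),.026))
go([.65,-.23,.30],62)
E
```

```text
[ 0.5622314  -0.18561678  0.02630722] [[-0.8, 0.1], [-0.5, -0.5]] [ 0.56124409 -0.1866509   0.026     ]
shift [-0.014, -1.428, -0.04] turn [0.0, 0.0, 0.1252] at [0.5201 0.1783 0.288 ] t 9.9
```

>>> send_rows([
  [0.64, [0, -0.03, -0.04], [0, 0, 0.005]],
  [0.64, [0, -0.09, -0.04], [0, 0, 0.01]],
  [0.64, [0, -0.16, -0.04], [0, 0, 0.018]],
  [0.64, [0, -0.25, -0.04], [0, 0, 0.025]],
  [0.64, [0, -0.34, -0.04], [0, 0, 0.033]],
  [0.64, [0, -0.43, -0.04], [0, 0, 0.04]],
  [0.64, [0, -0.52, -0.04], [0, 0, 0.048]],
  [0.64, [0, -0.61, -0.04], [0, 0, 0.055]],
  [0.64, [0, -0.67, -0.04], [0, 0, 0.06]],
  [0.64, [0, -0.7, -0.04], [0, 0, 0.063]],
], squeeze=15)

```text
clock: 10.9
eef_pos: [0.5823, -0.0243, 0.3007]
tcp_rot: [0.0, 0.051, 0.999, -0.0]
wrist_force: [-0.2, 0.7, -1.1]
grip_width: 0.0568
gripper_force: 2.7
```

```bash
python3 -c "
from h import *
go([.65,-.23,.30],62)"
```

```text
shift [-0.294, -0.66, 0.003] turn [-0.0, 0.0001, 0.0617] at [ 0.5823 -0.0243  0.3007] t 10.9
```

>>> send_rows([
  [0.64, [-0.02, -0.03, 0], [0, 0, 0.005]],
  [0.64, [-0.05, -0.1, 0], [0, 0, 0.012]],
  [0.64, [-0.09, -0.19, 0], [0, 0, 0.02]],
  [0.64, [-0.13, -0.28, 0], [0, 0, 0.028]],
  [0.64, [-0.17, -0.37, 0], [0, 0, 0.036]],
  [0.64, [-0.21, -0.46, 0], [0, 0, 0.044]],
  [0.64, [-0.24, -0.54, 0], [0, 0, 0.05]],
  [0.64, [-0.27, -0.6, 0], [0, 0, 0.056]],
  [0.64, [-0.29, -0.65, 0], [0, 0, 0.061]],
  [0.64, [-0.294, -0.66, 0], [0, 0, 0.062]],
], squeeze=15)

```text
clock: 11.9
eef_pos: [0.6507, -0.2293, 0.2997]
tcp_rot: [-0.0, 0.242, 0.97, -0.0]
wrist_force: [0.6, 0.5, -1.1]
grip_width: 0.0567
gripper_force: 2.7
```

```bash
python3 - <<'E'
from h import *
w=get_image("wrist");save(w,"w5.png");np.savez("w5.npz",K=w["K"],R=w["R"],t=w["t"],frame=w["frame"])
s=read_state();print(np.round(s["eef_pos"],4),np.round(s["tcp_rot"],4),s["grip_width"],s["gripper_force"])
for l in("roll","bun_a","jaw_left","jaw_right","tongs"): print(l,[(round(d["p"],2),np.round(d["position"],1).tolist()) for d in place_of(l,w)[:3]],[(round(d["p"],2),np.round(d["rect"],1).tolist()) for d in find_in(l,w)[:3]])
print(pix(w,[.5625,-.186,.026]))
E
```

```text
[ 0.6505 -0.2289  0.2997] [-2.000e-04  2.419e-01  9.703e-01  1.000e-04] 0.056466553119452485 2.696684962429572
roll [(0.78, [320.4, 84.1])] [(0.7, [296.7, 40.2, 46.7, 84.9])]
bun_a [(0.95, [421.9, 52.3])] [(0.82, [392.8, 14.1, 66.8, 70.4])]
jaw_left [] [(0.84, [372.3, 213.0, 32.0, 165.7]), (0.22, [236.8, 214.0, 173.3, 232.9])]
jaw_right [] [(0.83, [240.0, 217.5, 29.5, 161.5])]
tongs [] [(0.74, [240.1, 216.4, 165.2, 232.7])]
[318.94616926  84.89365337]
```

View pics/w5.png

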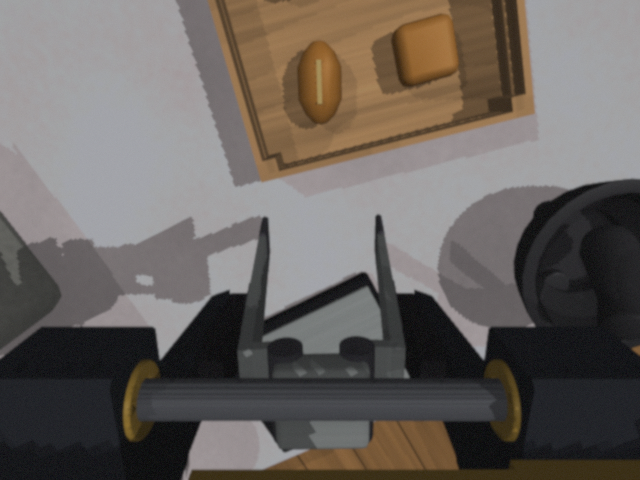

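The roll at (319,82) lies exactly along the image's vertical, so a tool yaw of 62° is right. The jaw tips are at (266,217) and (379,215), hanging over the side of the crate. I'll compute the tip offsets and the roll centre.

```bash
python3 - <<'E'
from h import *
w=dict(np.load("w5.npz"));b=get_image("top")
s=read_state();R=Ro.from_quat(np.roll(s["tcp_rot"],-1)).as_matrix()
for z in(.128,.131):
  for y in(-.037,0,.037): print(y,z,pix(w,s["eef_pos"]+R@[0,y,z]).round(1), pix(w,s["eef_pos"]+R@[.013,y,z]).round(1))
print(onz(w,(319.7,82.5),.026),onz(b,(437.3,237),.026),tri([(w,(319.7,82.5)),(b,(437.3,237.))]))
p=place_of("roll",w);w2=get_image("wrist")
E
```

```text
-0.037 0.128 [267.2 232.3] [266.4 212.8]
0 0.128 [324.3 232.2] [324.3 212.7]
0.037 0.128 [381.5 232.2] [382.3 212.6]
-0.037 0.131 [267.8 231. ] [267.  211.7]
0 0.131 [324.3 230.9] [324.3 211.6]
0.037 0.131 [380.8 230.8] [381.7 211.5]
[ 0.56101013 -0.18442301  0.026     ] [ 0.56124409 -0.1866509   0.026     ] (array([ 0.56080207, -0.18499576,  0.03144848]), [[-0.7, -0.3], [-0.2, -0.2]])Traceback (most recent call last):
  File "<stdin>", line 7, in <module>
KeyError: 'shot'
```

```bash
python3 -c "
from h import *
go([.5612,-.185,.23],62);go([.5612,-.185,.145],62)"
```

```text
shift [0.329, -0.013, 0.234] turn [0.0, 0.0, 0.0003] at [ 0.6502 -0.2278  0.3001] t 12.5
shift [0.329, -0.013, 0.517] turn [0.0, 0.0, 0.0003] at [ 0.6502 -0.2278  0.3001] t 12.5
```

>>> send_rows([
  [0.64, [0.04, -0.003, 0], [0, 0, 0]],
  [0.64, [0.11, -0.006, 0], [0, 0, 0]],
  [0.64, [0.19, -0.01, 0], [0, 0, 0]],
  [0.64, [0.26, -0.01, 0.03], [0, 0, 0]],
  [0.64, [0.31, -0.01, 0.08], [0, 0, 0]],
  [0.64, [0.33, -0.01, 0.14], [0, 0, 0]],
  [0.64, [0.33, -0.01, 0.19], [0, 0, 0]],
  [0.64, [0.33, -0.01, 0.22], [0, 0, 0]],
  [0.64, [0.33, -0.01, 0.234], [0, 0, 0]],
  [0.64, [0.33, -0.01, 0.234], [0, 0, 0]],
], squeeze=15)

```text
clock: 13.5
eef_pos: [0.5614, -0.1845, 0.2292]
tcp_rot: [-0.0, 0.241, 0.97, 0.0]
wrist_force: [-0.3, -0.2, -0.2]
grip_width: 0.0561
gripper_force: 2.7
```

```bash
python3 - <<'E'
from h import *
w=get_image("wrist");save(w,"w6.png")
for i in range(3): go([.5612,-.185,.145],62); get_image("top")
E
```

```text
shift [0.001, -0.002, 0.283] turn [0.0, 0.0, 0.0002] at [ 0.5618 -0.1846  0.2299] t 13.55
shift [0.002, -0.002, 0.284] turn [0.0, 0.0001, 0.0002] at [ 0.562  -0.1847  0.2303] t 13.6
shift [0.003, -0.002, 0.285] turn [0.0, 0.0002, 0.0002] at [ 0.5621 -0.1848  0.2306] t 13.65
```

View pics/w6.png

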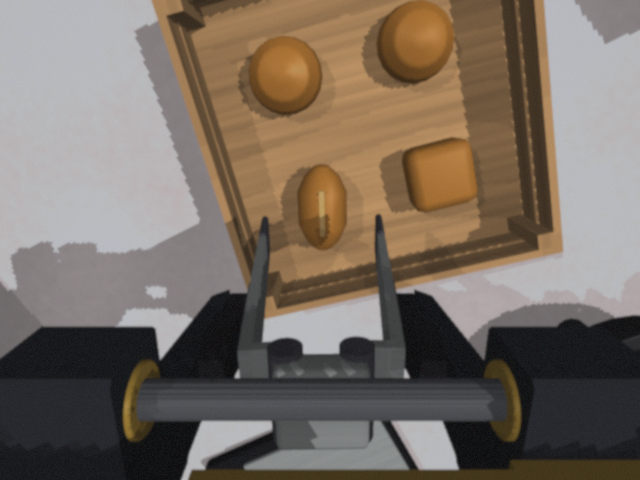

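The roll (321,208) is centred between the tips (265 and 379), and the wall and the square bun are clear. Descending straight down.

>>> send_rows([
  [0.64, [0, 0, 0.02], [0, 0, 0]],
  [0.64, [0, 0, 0.06], [0, 0, 0]],
  [0.64, [0, 0, 0.1], [0, 0, 0]],
  [0.64, [0, 0, 0.14], [0, 0, 0]],
  [0.64, [0, 0, 0.18], [0, 0, 0]],
  [0.64, [0, 0, 0.22], [0, 0, 0]],
  [0.64, [0, 0, 0.25], [0, 0, 0]],
  [0.64, [0, 0, 0.27], [0, 0, 0]],
  [0.64, [0, 0, 0.283], [0, 0, 0]],
  [0.64, [0, 0, 0.283], [0, 0, 0]],
], squeeze=15)

```text
clock: 14.7
eef_pos: [0.5612, -0.1844, 0.1444]
tcp_rot: [-0.0, 0.241, 0.97, 0.0]
wrist_force: [-0.5, 0.5, -1.3]
grip_width: 0.0563
gripper_force: 2.7
```

```bash
python3 - <<'E'
from h import *
w=get_image("wrist");save(w,"w7.png");a=get_image("scene")
s=read_state();print(np.round(s["eef_pos"],4),np.round(s["wrist_force"],1),s["grip_width"],s["gripper_force"])
print(pix(w,list(s["eef_pos"][:2])+[.026]))
cv2.imwrite("pics/c7.png",np.hstack([cv2.resize(cv2.imread("pics/w7.png")[110:350,160:480],(400,300)),cv2.resize(np.ascontiguousarray(a["frame"][230:380,180:380,::-1]),(400,300),interpolation=cv2.INTER_CUBIC)]))
E
```

```text
[ 0.5617 -0.1845  0.1453] [ 0.5 -0.4 -1.7] 0.05665057230977326 2.6967206920380704
[322.66265441 239.06559493]
```

View pics/c7.png

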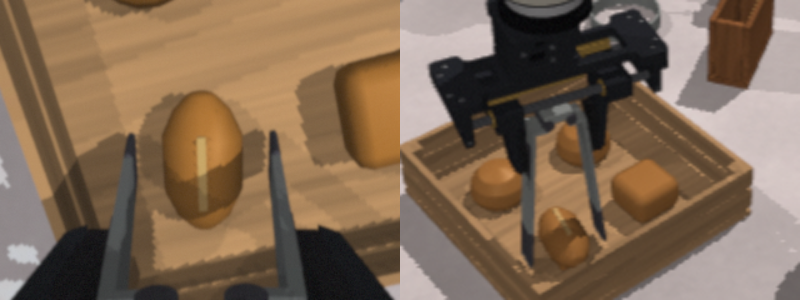

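The tips straddle the roll at its middle, and the roll centre (322,238) matches the predicted (323,239). I'll close in small steps.

>>> send_rows([
  [0.625, [0, 0, 0], [0, 0, 0]],
  [0.61, [0, 0, 0], [0, 0, 0]],
  [0.6, [0, 0, 0], [0, 0, 0]],
  [0.59, [0, 0, 0], [0, 0, 0]],
  [0.58, [0, 0, 0], [0, 0, 0]],
  [0.57, [0, 0, 0], [0, 0, 0]],
  [0.56, [0, 0, 0], [0, 0, 0]],
  [0.55, [0, 0, 0], [0, 0, 0]],
  [0.54, [0, 0, 0], [0, 0, 0]],
  [0.53, [0, 0, 0], [0, 0, 0]],
], squeeze=20)

```text
clock: 15.8
eef_pos: [0.5614, -0.1844, 0.1449]
tcp_rot: [-0.0, 0.241, 0.97, 0.0]
wrist_force: [-0.0, -0.3, -2.3]
grip_width: 0.0477
gripper_force: 20.0
```

>>> send_rows([
  [0.52, [0, 0, 0], [0, 0, 0]],
  [0.51, [0, 0, 0], [0, 0, 0]],
  [0.5, [0, 0, 0], [0, 0, 0]],
  [0.49, [0, 0, 0], [0, 0, 0]],
  [0.48, [0, 0, 0], [0, 0, 0]],
  [0.47, [0, 0, 0], [0, 0, 0]],
  [0.46, [0, 0, 0], [0, 0, 0]],
  [0.45, [0, 0, 0], [0, 0, 0]],
  [0.45, [0, 0, 0], [0, 0, 0]],
  [0.45, [0, 0, 0], [0, 0, 0]],
], squeeze=30)

```text
clock: 16.8
eef_pos: [0.5613, -0.1844, 0.1449]
tcp_rot: [-0.0, 0.241, 0.97, -0.0]
wrist_force: [-0.6, 0.6, -1.8]
grip_width: 0.0475
gripper_force: 30.0
```

>>> send_rows([
  [0.45, [0, 0, -0.005], [0, 0, 0]],
  [0.45, [0, 0, -0.02], [0, 0, 0]],
  [0.45, [0, 0, -0.04], [0, 0, 0]],
  [0.45, [0, 0, -0.065], [0, 0, 0]],
  [0.45, [0, 0, -0.095], [0, 0, 0]],
  [0.45, [0, 0, -0.13], [0, 0, 0]],
  [0.45, [0, 0, -0.17], [0, 0, 0]],
  [0.45, [0, 0, -0.21], [0, 0, 0]],
  [0.45, [0, 0, -0.25], [0, 0, 0]],
  [0.45, [0, 0, -0.29], [0, 0, 0]],
], squeeze=30)

```text
clock: 17.8
eef_pos: [0.5615, -0.1845, 0.2332]
tcp_rot: [0.0, 0.241, 0.97, -0.0]
wrist_force: [0.8, -0.0, -1.4]
grip_width: 0.0475
gripper_force: 30.0
```

>>> send_rows([
  [0.45, [0, 0, -0.04], [0, 0, 0]],
  [0.45, [0, 0, -0.08], [0, 0, 0]],
  [0.45, [0, 0, -0.12], [0, 0, 0]],
  [0.45, [0, 0, -0.16], [0, 0, 0]],
  [0.45, [0, 0, -0.2], [0, 0, 0]],
  [0.45, [0, 0, -0.23], [0, 0, 0]],
  [0.45, [0, 0, -0.255], [0, 0, 0]],
  [0.45, [0, 0, -0.275], [0, 0, 0]],
  [0.45, [0, 0, -0.285], [0, 0, 0]],
  [0.45, [0, 0, -0.29], [0, 0, 0]],
], squeeze=30)

```text
clock: 18.8
eef_pos: [0.5614, -0.1844, 0.319]
tcp_rot: [-0.0, 0.241, 0.97, -0.0]
wrist_force: [0.3, -0.3, -1.8]
grip_width: 0.0475
gripper_force: 30.0
```

>>> send_rows([
  [0.45, [0, 0, 0], [0, 0, 0]],
  [0.45, [0, 0, 0], [0, 0, 0]],
  [0.45, [0, 0, 0], [0, 0, 0]],
  [0.45, [0, 0, 0], [0, 0, 0]],
  [0.45, [0, 0, 0], [0, 0, 0]],
  [0.45, [0, 0, 0], [0, 0, 0]],
  [0.45, [0, 0, 0], [0, 0, 0]],
  [0.45, [0, 0, 0], [0, 0, 0]],
  [0.45, [0, 0, 0], [0, 0, 0]],
  [0.45, [0, 0, 0], [0, 0, 0]],
])

```text
clock: 19.8
eef_pos: [0.5614, -0.1844, 0.3189]
tcp_rot: [0.0, 0.241, 0.97, 0.0]
wrist_force: [0.3, -0.9, -2.3]
grip_width: 0.0476
gripper_force: 30.0
```

```bash
python3 - <<'E'
from h import *
w=get_image("wrist");save(w,"w8.png");a=get_image("scene");save(a,"s8.png")
cv2.imwrite("pics/c8.png",np.hstack([cv2.resize(cv2.imread("pics/w8.png"),(400,300)),cv2.resize(cv2.imread("pics/s8.png")[180:390,120:400],(400,300))]))
E
```

```text
(no output)
```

View pics/c8.png

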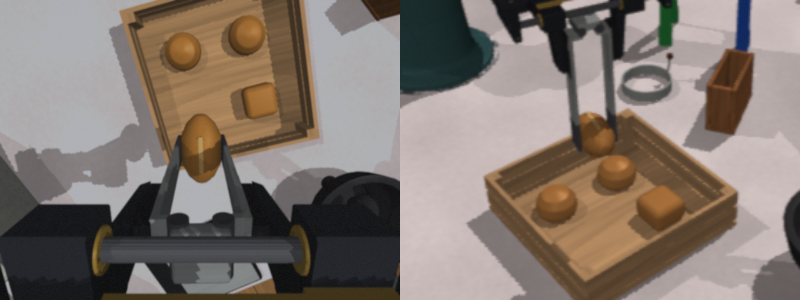

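The roll is held level between the jaws about 18 cm up, and the other three breads are still in place in the crate. Handing in.

```bash
python3 -c "
from plant import *
print(finish_job())"
```

```text
the job is handed in; nothing more can be done
None
```

I handed the job in with the tongs hanging jaws down from the gripper and squeezed on the roll at 30 N. The roll is still, about 18 cm over the counter above the crate; the other breads look unmoved, and the hand-in call returned no verdict.

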